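Index a sample carousel and lock it

ROBOT

A 7-joint arm with a two-finger parallel gripper is mounted at the origin on a cart in front of the work surface, level with it; the furniture and walls round the work are solid. World frame = base frame: x ahead of the robot, y to its left, z up, the work surface at z = 0. Lengths are in m, angles in degrees, forces in N, time in s.
With the tool pointing down it reaches from about 0.4 to 0.85 m from the base axis. Payload 10.4 kg.
Tool frame: the origin (TCP) lies between the finger pads; the fingertips stand r.tip_reach ahead of it and the grasp point (between the pads) lies 11 mm behind it (r.tip_reach is the distance from the TCP to the fingertips, in m); z points along the fingers, y is the line along which they close (so a half turn about z gives the same grasp; the last joint's range is limited). The gripper opens to 87 mm and grips with 3 to 60 N. Pads are 19 mm wide; open, the fingers measure 117 mm over their backs; the gripper's body (75 mm by 190 mm) begins 51 mm behind the grasp point.
Start: joints at [-76.009, 19.034, -3.707, 83.658, 1.238, 77.344, -5.071], TCP at [0.165, 0.603, 0.231] pointing down, gripper open.
Joint ranges: [-148.97, 148.97], [-28.65, 121.19], [-84.17, 76.75], [9.2, 138.47], [-72.65, 252.65], [3.7, 117.97], [-149.18, 149.18]. Speed limits (degrees/s): [127.2, 127.2, 159.86, 159.86, 180, 180, 180].

INTERFACE

Orientations are given as a 3x3 rotation matrix whose columns are the frame's x, y, z axes.
In Python, from bench import r, cams gives the robot as it stands.
- The arm moves only by the shell command python3 -m pendant 'ROWS' [FORCE]. ROWS is a JSON object of lists of equal length, an entry for each row: "xyz": the shift along the tool's x, y, z as a fraction of full scale, a list of three; "turn": the turn about the tool's z as a fraction of full scale; "grip": the opening, from 0 (shut) to 1 (fully open). In form: {"xyz": [[dx, dy, dz], ...], "turn": [turn, ...], "grip": [grip, ...]}. A call has 1 to 20 rows; each row is the pose to reach, as a shift and turn from the pose commanded when the call began, along the tool's axes at that moment; what a row does not reach only later rows make up. Full scale, the value 1, is 1000 mm for a shift and pi/2 rad for a turn. A row lasts 1/8 s, in which the tool goes at most 62.5 mm and 10.7 degrees, less where a joint would pass 70% of its speed; a pose out of reach is approached as far as the arm can. A call with a number of a shift or a turn outside -1 to 1 is refused whole. A call with a gripper value outside its range is refused whole. The fingers move at their own pace and stop on an object; FORCE is the grip in N (left out, the last holds). Time passes only in rows, so rows that repeat a pose let the fingers close. It gives the time, the measured TCP pose, the force, the opening and the grip force at its end, in the units of the state.
- r.observe(): the state, without advancing time (a new reading comes with each control period).
- cams.snapshot(name): name is "scene" or "top" or "wrist"; returns the picture (480x640x3 uint8, red, green, blue); there is no depth.
- cams.camera_model(name): a dict with "fx", "fy", "cx", "cy" (pixels), "eye" and "rotation" of the camera in the world. Camera axes: x right, y down, z forward; pixel columns grow to the right and rows downward; lengths in m; the calibration is good to about 2 mm. A picture is of the moment at which its call begins: read the wrist's pose just before it. camera_model takes no time and is no camera call; for the wrist camera it gives the pose at the moment of the call.
- r.finish_job(): hands the job in; it is judged then, once.
The state is a dict: "time": time; "q": joint angles; "dq": joint speeds; "tau": joint torques, N m; "tcp_pos": TCP position; "tool_rot": TCP orientation; "contact_force": force on the tool from outside, world axes, zero at the start; "wrist_torque": the same for the moment, N m; "width": finger opening in m; "grasp_force": force on a finger pad.
Only numpy, scipy, OpenCV 4.12 (cv2) and the standard library are available. Lean on these libraries where they do the work, as an engineer would, in place of code of your own. Each camera call takes 0.05 s, during which the arm holds its last target. There are 200 camera calls.

TASK

Swing the red-knobbed brake lever of the carousel fully out to free the turntable, then turn the turntable by its blue posts until the bottle with the red cap stands exactly at the red index pointer. Then swing the lever fully back to lock the turntable there. Keep all three bottles standing in their nests and leave the other things on the counter where they are.

Things in the scene. Friction and masses are not known exactly. Their poses are not given: they have to be found in the camera images.
- spindle (a point): centre of the carousel's aluminium turntable (240 mm in diameter, its top at z = 42 mm), on its upright axis at the height of its top. The turntable stands on a fixed grey base (it cannot slide) and carries three black nests, 120 degrees apart, with three bottles, and three blue posts half-way between the nests
- index_tip (a point): inner tip of the fixed red index pointer (a red bar 6 mm wide, 34 mm long, at z = 45 mm) just outside the turntable's rim, 124 mm from the spindle, on the robot's side; it points at the spindle. A black line on the turntable's rim runs outwards from each nest, to be lined up with it
- index_point (a point): fixed point on the line from the spindle to the pointer, 70 mm from the spindle, z = 98.5 mm: where the centre of the red-capped bottle must come to stand. No mark is seen here
- post_1 (a point): first upright blue post, 12 mm in diameter, standing on the turntable 106 mm from the spindle, half-way between two bottle nests; it rises from z = 42 to z = 92 mm and turns with the turntable. The point is on its axis at z = 78 mm. Push it sideways or pinch it to turn the turntable
- post_2 (a point): second upright blue post, 12 mm in diameter, standing on the turntable 106 mm from the spindle, half-way between two bottle nests; it rises from z = 42 to z = 92 mm and turns with the turntable. The point is on its axis at z = 78 mm. Push it sideways or pinch it to turn the turntable
- post_3 (a point): third upright blue post, 12 mm in diameter, standing on the turntable 106 mm from the spindle, half-way between two bottle nests; it rises from z = 42 to z = 92 mm and turns with the turntable. The point is on its axis at z = 78 mm. Push it sideways or pinch it to turn the turntable
- carousel (a joint): angle of the turntable in rad, 0 at the start, growing counter-clockwise seen from above; it turns freely more than a full turn either way (friction about 0.03 N m, it does not coast far) once the brake is off, and not under a normal push (less than 20 N at a post) while the brake is on
- lever_knob (a point): red upright knob at the end of the brake lever: 16 mm in diameter, from z = 52 to z = 98 mm, 80 mm from the lever's pivot; the point is on its axis at z = 78 mm. The flat dark steel lever arm below it lies at z = 44 to 53 mm
- lever_pivot (a point): upright axis of the brake lever, 164 mm from the spindle at the left of the carousel (the pointer is 90 degrees further round counter-clockwise, seen from above); the point is at z = 78 mm, the hub reaches to z = 58 mm
- brake_lever (a joint): lever angle in rad: 0 = brake on (locked, lever parallel to the index pointer, its knob towards the robot), 1.4 = fully out (free, the knob furthest from the turntable); it grows as the knob swings clockwise seen from above, away from the turntable. It stays where it is left and takes about 2 to 4 N at the knob
- red_bottle_center (a point): centre (half-way up) of the white dropper bottle with the red tip cap: 38 mm in diameter and 113 mm tall, 45 g; it stands loose in a nest (14 mm high collar, 1 mm play all round) with its axis 70 mm from the spindle, its foot at z = 42 mm
- blue_bottle_center (a point): centre (half-way up) of the white dropper bottle with the blue tip cap: 38 mm in diameter and 113 mm tall, 45 g; it stands loose in a nest (14 mm high collar, 1 mm play all round) with its axis 70 mm from the spindle, its foot at z = 42 mm
- white_bottle_center (a point): centre (half-way up) of the white dropper bottle with the white tip cap: 38 mm in diameter and 113 mm tall, 45 g; it stands loose in a nest (14 mm high collar, 1 mm play all round) with its axis 70 mm from the spindle, its foot at z = 42 mm
- beaker_center (a point): centre of a small glass beaker, 46 mm in diameter, 57 mm tall, a bystander
- amber_vial_center (a point): centre of a small amber bottle with black cap, 33 mm in diameter, 86 mm tall, a bystander
- stopper_center (a point): centre of a red-brown rubber stopper, 31 mm in diameter, 28 mm tall, a bystander
There are look-alikes about, which are no part of the job. Leave any orange look-alike of the part that bears red_bottle_center alone. Leave any green look-alike of the part that bears white_bottle_center alone.

How it is judged (in metres and radians):
On the way, in this order (a step that is already met when the one before it is completed fails the run):
1. the brake lever is swung fully out (value of joint brake_lever above 1.15 rad), for 0.2 s.
2. with the brake off, the red-capped bottle stands still at the index pointer (value of joint brake_lever above 0.8 rad and horizontal distance between red_bottle_center and index_point below 0.005 m and velocity of joint carousel between -0.05 and 0.05 rad/s), for 0.3 s.
3. the brake lever is swung back to locked, the bottle still at the pointer (value of joint brake_lever below 0.12 rad and horizontal distance between red_bottle_center and index_point below 0.005 m), for 0.2 s.
At the end, for the whole second after the job is handed in: The brake lever is locked (under 0.12 rad), the axis of the red-capped bottle is within 5 mm of the index point (about 4 degrees), the turntable is at rest and all three bottles stand upright (within 0.1 rad) in their nests (all of step 3 and velocity of joint carousel between -0.05 and 0.05 rad/s and angle between each of red_bottle_center, blue_bottle_center, white_bottle_center's own z axis and vertical below 0.1 rad and horizontal distance between red_bottle_center and spindle between 0.064 and 0.076 m and height (world z) of each of red_bottle_center, blue_bottle_center, white_bottle_center below 0.105 m and horizontal distance between blue_bottle_center and spindle between 0.064 and 0.076 m and horizontal distance between white_bottle_center and spindle between 0.064 and 0.076 m); the robot touches nothing.
It fails at once if a bottle is tipped or lifted out of its nest (angle between any of red_bottle_center, blue_bottle_center, white_bottle_center's own z axis and vertical above 0.35 rad or height (world z) of any of red_bottle_center, blue_bottle_center, white_bottle_center above 0.112 m).
It fails at once if the beaker, the amber bottle or the stopper is displaced by more than 20 mm (distance of any of beaker_center, amber_vial_center, stopper_center from where it was at the start of the episode above 0.02 m).
It also fails if it takes over 72 s, if anything falls off the work surface, if the arm or the gripper's body presses on something with over 40 N, if the wrist force passes 120 N, or if a joint passes its speed limit or range.

## Working session

There is one attempt and no reset: what is moved stays moved. The work goes in short steps, Python scripts to look and compute and a shell command to move; the robot and the scene stay as the last step left them, time stands still between calls to the robot, and variables do not carry over. Pictures are saved under pics/ and viewed, at most 10 in all, crops included, and the job is handed in when it is done.

```bash
mkdir -p pics; ls; python3 - <<'E'
from bench import r,cams
import cv2,numpy as np
s=r.observe();print(s['time'],s['tcp_pos'],s['tool_rot'],r.tip_reach,s['width'])
for n in("scene","top"):
    im=cams.snapshot(n);cv2.imwrite(f'pics/{n}0.png',im[:,:,::-1]);m=cams.camera_model(n);print(n,m)
E
```

```text
pics
0.0 [0.16469147 0.60251584 0.22975171] [[-9.64620726e-01  2.63641353e-01 -3.03902131e-04]
 [ 2.63641518e-01  9.64619723e-01 -1.39320765e-03]
 [-7.41571614e-05 -1.42403820e-03 -9.99998983e-01]] 0.008 0.0871307262637746
scene {'fx': 451.82819871430934, 'fy': 451.82819871430934, 'cx': 317.39330216851397, 'cy': 241.59639396593906, 'eye': array([-0.04330685, -0.62909071,  0.58671842]), 'rotation': array([[ 0.75469682, -0.32796194,  0.56821974],
       [-0.65587081, -0.35560744,  0.66586547],
       [-0.01631536, -0.8752053 , -0.48347647]])}
top {'fx': 511.39931010153185, 'fy': 511.39931010153185, 'cx': 324.38441305815667, 'cy': 246.5698057785876, 'eye': array([0.25296529, 0.06985907, 1.41469931]), 'rotation': array([[ 0.02091692, -0.98066594,  0.19456825],
       [-0.99978061, -0.02030179,  0.00515533],
       [-0.00110558, -0.19463339, -0.98087544]])}
```

View pics/top0.png

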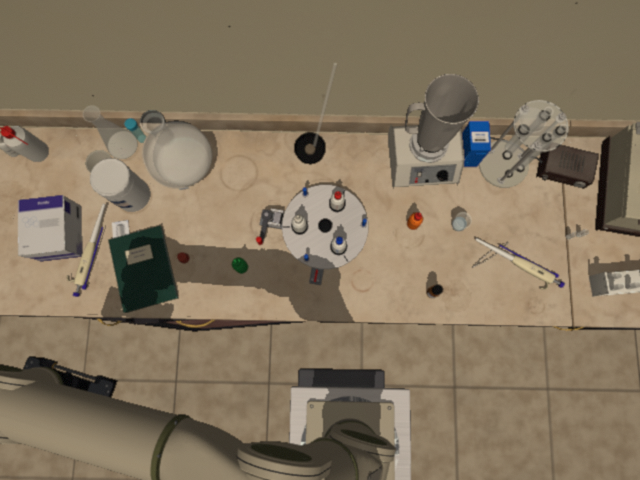

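View pics/scene0.png

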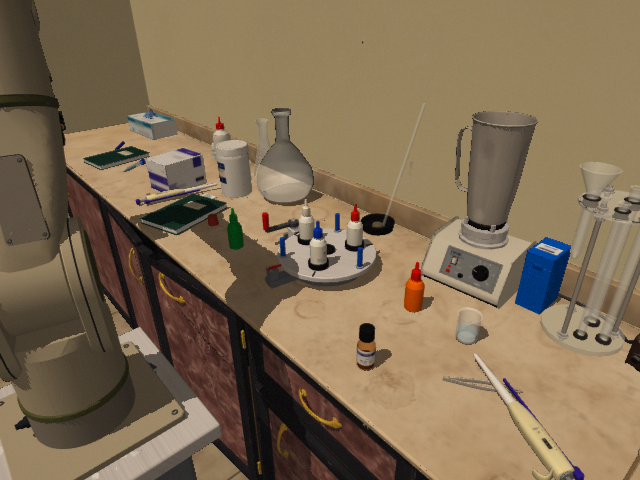

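Top view: the turntable is at (325,226). The bottle with the red cap is on it at (338,197), white at (299,224) and blue at (339,241). The red lever knob is at (260,240), the hub near (270,215) and the pointer near (316,277). Look-alikes are the orange bottle (415,220), the green bottle (240,265), the big red-capped bottle off the table (12,135) and the red-brown stopper (183,257). I choose the one on the turntable and the knob at (260,240), and check both in a crop.

```bash
cat > h.py <<'E'
import numpy as np,cv2
from bench import r,cams
def ray(m,uv,z):
    d=m['rotation']@np.array([(uv[0]-m['cx'])/m['fx'],(uv[1]-m['cy'])/m['fy'],1]);return (m['eye']+d*(z-m['eye'][2])/d[2])[:2]
def proj(m,p):
    c=m['rotation'].T@(np.array(p)-m['eye']);return np.array([m['fx']*c[0]/c[2]+m['cx'],m['fy']*c[1]/c[2]+m['cy']])
def blobs(im,lo,hi,box,amin=4):
    h=cv2.cvtColor(im,cv2.COLOR_RGB2HSV)
    if lo[0]>hi[0]: k=cv2.inRange(h,lo,(180,)+hi[1:])|cv2.inRange(h,(0,)+lo[1:],hi)
    else: k=cv2.inRange(h,lo,hi)
    M=np.zeros_like(k);x0,y0,x1,y1=box;M[y0:y1,x0:x1]=k[y0:y1,x0:x1]
    n,_,st,c=cv2.connectedComponentsWithStats(M)
    return [(c[i].round(1).tolist(),int(st[i,4])) for i in range(1,n) if st[i,4]>=amin]
E
python3 - <<'E'
from h import *
im=cv2.imread('pics/top0.png')[:,:,::-1].copy();m=cams.camera_model('top')
box=(225,165,385,300)
R=blobs(im,(170,120,60),(8,255,255),box);B=blobs(im,(105,120,50),(130,255,255),box)
for n,L in(('red',R),('blue',B)):
    for c,a in L: print(n,c,a,'z45',ray(m,c,.045).round(3),'z78',ray(m,c,.078).round(3),'z92',ray(m,c,.092).round(3),'z150',ray(m,c,.15).round(3))
h=cv2.cvtColor(im,cv2.COLOR_RGB2HSV)
print('disk hsv',h[250,300],h[210,310],h[262,330],'counter',h[190,260])
cv2.imwrite('pics/crop.png',cv2.resize(im[165:300,225:385,::-1],None,fx=5,fy=4.4,interpolation=cv2.INTER_CUBIC)[:590])
E
```

```text
red [337.5, 194.6] 46 z45 [0.673 0.044] z78 [0.663 0.044] z92 [0.659 0.045] z150 [0.641 0.046]
red [259.0, 240.0] 48 z45 [0.539 0.256] z78 [0.532 0.252] z92 [0.529 0.25 ] z150 [0.517 0.242]
red [315.4, 275.4] 28 z45 [0.445 0.1  ] z78 [0.44  0.099] z92 [0.438 0.099] z150 [0.43  0.097]
blue [304.5, 191.0] 18 z45 [0.682 0.136] z78 [0.671 0.134] z92 [0.667 0.134] z150 [0.649 0.131]
blue [363.9, 221.6] 16 z45 [ 0.597 -0.03 ] z78 [ 0.589 -0.028] z92 [ 0.585 -0.027] z150 [ 0.571 -0.023]
blue [338.9, 240.1] 32 z45 [0.544 0.038] z78 [0.537 0.038] z92 [0.534 0.039] z150 [0.521 0.04 ]
blue [305.8, 256.8] 18 z45 [0.495 0.127] z78 [0.489 0.126] z92 [0.487 0.125] z150 [0.477 0.123]
disk hsv [ 16  36 183] [ 18  35 180] [ 15  34 120] counter [ 17  75 176]
```

View pics/crop.png

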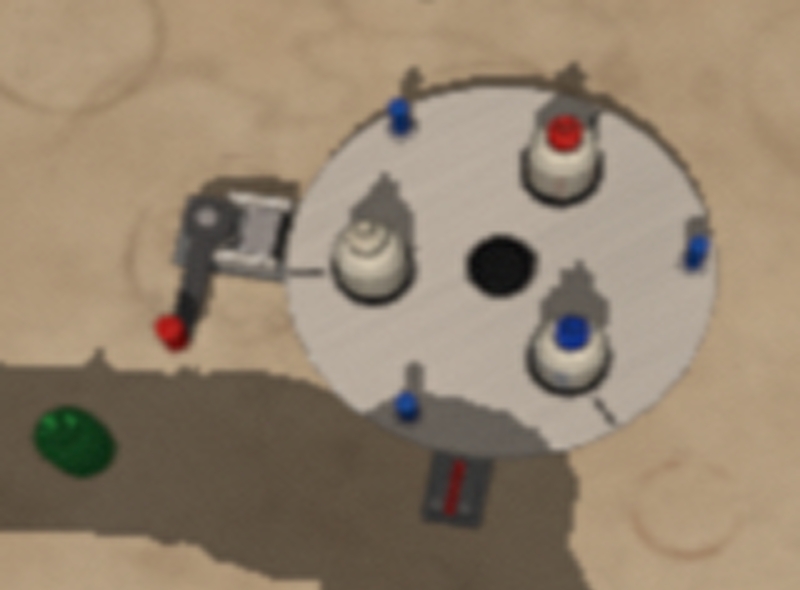

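The crop confirms the choice: the red-capped bottle in its nest at (563,150), the knob at (172,332), the pointer bar at (455,490) and the posts at (400,117), (697,250) and (406,405). Next I'll work out the geometry and plan the move to the knob.

```bash
cat >> h.py <<'E'
SP=np.array([.583,.077]);PA=170.5
def u(a): a=np.radians(a);return np.array([np.cos(a),np.sin(a)])
PV=SP+.164*u(PA-90)
def plan(T,pos=None,R=None):
    s=r.observe();p=s['tcp_pos'];R=s['tool_rot'];y0=np.degrees(np.arctan2(R[1,1],R[0,1]))
    print('t',s['time'],'tcp',p.round(4),'yaw',y0.round(1),'q7',round(s['q'][6],1),'F',np.round(s['contact_force'],1),'w',round(s['width'],4),round(s['grasp_force'],1))
    for x,y,z,w in T:
        d=R.T@(np.array([x,y,z])-p);t=(y0-w+180)%360-180
        print('[%.3f,%.3f,%.3f]'%tuple(d),'turn %.3f'%(t/90))
E
python3 - <<'E'
from h import *
print(PV,PV+.08*u(PA),PV+.08*u(PA-80))
plan([(.532,.252,.2,60),(.532,.252,.08,60)])
E
```

```text
[0.61006781 0.23875084] [0.53116496 0.25195465] [0.60936968 0.31874779]
t 0.1 tcp [0.1647 0.6026 0.2298] yaw 74.7 q7 -5.1 F [-0.1 -0.4  0.5] w 0.0872 0.0
[-0.447,-0.241,0.030] turn 0.163
[-0.447,-0.241,0.150] turn 0.163
```

```bash
python3 -m pendant '{"xyz":[[-0.05,-0.027,0],[-0.1,-0.054,0],[-0.15,-0.081,0],[-0.2,-0.108,0],[-0.25,-0.135,0],[-0.3,-0.162,0.01],[-0.35,-0.19,0.02],[-0.4,-0.216,0.03],[-0.447,-0.241,0.03],[-0.447,-0.241,0.03],[-0.447,-0.241,0.03]],"turn":[0.02,0.04,0.06,0.08,0.1,0.12,0.14,0.163,0.163,0.163,0.163],"grip":[0.6,0.6,0.6,0.6,0.6,0.6,0.6,0.6,0.6,0.6,0.6]}' 15
python3 - <<'E'
from h import *
plan([(.532,.252,.08,60)])
im=cams.snapshot('wrist');cv2.imwrite('pics/w1.png',im[:,:,::-1])
m=cams.camera_model('wrist')
for c,a in blobs(im,(170,120,60),(8,255,255),(0,0,640,480),30): print('red',c,a,ray(m,c,.098).round(4),ray(m,c,.078).round(4),ray(m,c,.045).round(4))
for c,a in blobs(im,(105,120,50),(130,255,255),(0,0,640,480),30): print('blue',c,a,ray(m,c,.092).round(4),ray(m,c,.078).round(4))
E
```

```text
time: 1.48
tcp_pos: [0.5319, 0.2531, 0.2002]
tool_rot: [[-0.867, 0.499, -0.001], [0.499, 0.867, 0.0], [0.001, -0.0, -1.0]]
contact_force: [0.2, 0.8, -0.9]
width: 0.052
grasp_force: 0.0
t 1.475 tcp [0.5319 0.2531 0.2002] yaw 60.1 q7 33.6 F [ 0.2  0.8 -0.9] w 0.052 0.0
[-0.001,-0.001,0.120] turn 0.001
red [499.1, 68.9] 1186 [0.4851 0.4268] [0.4867 0.4373] [0.4895 0.4545]
red [130.6, 228.9] 260 [0.4477 0.132 ] [0.4465 0.1195] [0.4444 0.099 ]
red [314.1, 238.1] 479 [0.5268 0.2542] [0.5317 0.2512] [0.5398 0.2463]
blue [168.2, 264.8] 390 [0.4875 0.1358] [0.4888 0.1275]
```

View pics/w1.png

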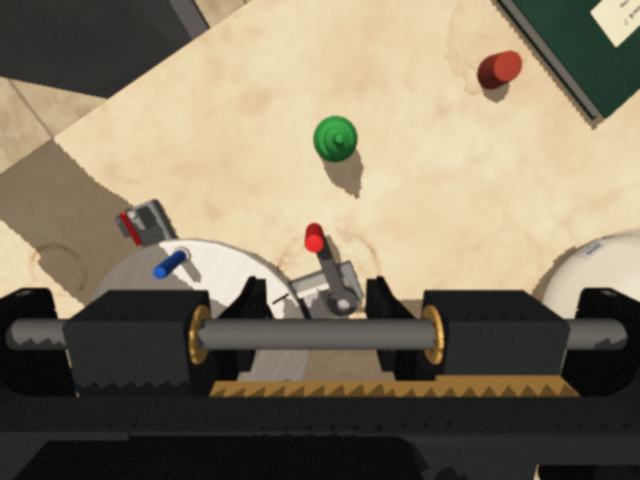

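The wrist view shows the knob at (314,238), which gives (0.532, 0.251), so it lies between the open fingers. The green bottle is clear at (335,138). Lower and grip.

```bash
python3 -m pendant '{"xyz":[[-0.001,-0.001,0.04],[-0.001,-0.001,0.08],[-0.001,-0.001,0.12],[-0.001,-0.001,0.12],[-0.001,-0.001,0.12],[-0.001,-0.001,0.12],[-0.001,-0.001,0.12],[-0.001,-0.001,0.12]],"turn":[0,0,0,0,0,0,0,0],"grip":[0.6,0.6,0.6,0.6,0,0,0,0]}' 15
python3 - <<'E'
from h import *
plan([(*(PV+.08*u(PA-a)),.08,60-a/2) for a in (8,16,24,32,40,48,56,64,72,80)])
E
```

```text
time: 2.52
tcp_pos: [0.533, 0.2514, 0.0812]
tool_rot: [[-0.866, 0.499, 0.001], [0.499, 0.866, 0.001], [-0.0, 0.001, -1.0]]
contact_force: [-0.6, -0.7, -0.2]
width: 0.0202
grasp_force: 0.0
t 2.525 tcp [0.533  0.2514 0.0812] yaw 60.0 q7 35.3 F [-0.6 -0.7 -0.2] w 0.0202 0.0
[0.005,0.010,0.001] turn 0.045
[0.007,0.021,0.001] turn 0.089
[0.007,0.032,0.001] turn 0.134
[0.005,0.044,0.001] turn 0.178
[0.002,0.054,0.001] turn 0.223
[-0.002,0.065,0.001] turn 0.267
[-0.008,0.074,0.001] turn 0.312
[-0.015,0.083,0.001] turn 0.356
[-0.023,0.090,0.001] turn 0.400
[-0.033,0.096,0.001] turn 0.445
```

```bash
python3 -m pendant '{"xyz":[[0,0,0],[0,0,0],[0,0,0],[0.005,0.010,0],[0.007,0.021,0],[0.007,0.032,0],[0.006,0.044,0],[0.003,0.054,0],[-0.002,0.065,0],[-0.007,0.074,0],[-0.014,0.083,0],[-0.022,0.090,0],[-0.032,0.096,0],[-0.034,0.097,0],[-0.034,0.097,0],[-0.034,0.097,0]],"turn":[0,0,0,0.045,0.09,0.135,0.18,0.22,0.265,0.31,0.355,0.4,0.445,0.445,0.445,0.445],"grip":[0,0,0,0,0,0,0,0,0,0,0,0,0,0,0,0]}' 15
python3 - <<'E'
from h import *
plan([])
p=r.observe()['tcp_pos'][:2];d=p-PV;print(np.hypot(*d),PA-np.degrees(np.arctan2(d[1],d[0])))
E
```

```text
time: 4.53
tcp_pos: [0.6092, 0.3197, 0.0804]
tool_rot: [[-0.344, 0.939, -0.002], [0.939, 0.344, 0.001], [0.002, -0.002, -1.0]]
contact_force: [-6.8, 2.6, 5.3]
width: 0.0155
grasp_force: 15.0
t 4.525 tcp [0.6092 0.3197 0.0804] yaw 20.1 q7 -2.7 F [-6.8  2.6  5.3] w 0.0155 15.0
0.08092736319331027 79.86561227258123
```

```bash
python3 -m pendant '{"xyz":[[0,0,0],[0,0,0],[0,0,0],[0,0,-0.04],[0,0,-0.08],[0,0,-0.12],[0,0,-0.12],[0,0,-0.12],[0,0,-0.12],[0,0,-0.12],[0,0,-0.12],[0,0,-0.12],[0,0,-0.12]],"turn":[0,0,0,0,0,-0.1,-0.2,-0.3,-0.4,-0.5,-0.6,-0.6,-0.6],"grip":[0.5,0.5,0.5,0.5,0.5,0.5,0.5,0.5,0.5,0.5,0.5,0.5,0.5]}' 20
python3 - <<'E'
from h import *
plan([(*(SP+.106*u(32.9)),.2,122)])
im=cams.snapshot('top');cv2.imwrite('pics/top1.png',im[:,:,::-1]);m=cams.camera_model('top')
for c,a in blobs(im,(170,120,60),(8,255,255),(225,165,385,300)): print('red',c,a,ray(m,c,.078).round(4))
for c,a in blobs(im,(105,120,50),(130,255,255),(225,165,385,300)): print('blue',c,a,ray(m,c,.078).round(4))
E
```

```text
time: 6.15
tcp_pos: [0.6108, 0.3181, 0.2005]
tool_rot: [[-0.96, 0.279, 0.0], [0.279, 0.96, -0.0], [-0.0, -0.0, -1.0]]
contact_force: [0.4, -0.8, 0.1]
width: 0.0435
grasp_force: 0.0
t 6.15 tcp [0.6108 0.3181 0.2005] yaw 73.8 q7 46.6 F [ 0.4 -0.8  0.1] w 0.0435 0.0
[-0.110,-0.159,0.000] turn -0.536
red [337.5, 194.6] 46 [0.6629 0.0442]
red [315.4, 275.4] 28 [0.4402 0.0989]
blue [304.5, 191.2] 17 [0.6707 0.1342]
blue [363.9, 221.6] 16 [ 0.5888 -0.028 ]
blue [338.7, 240.2] 35 [0.5363 0.039 ]
blue [305.9, 257.1] 14 [0.4886 0.1253]
```

```bash
python3 -m pendant '{"xyz":[[-0.02,-0.03,0],[-0.05,-0.07,0],[-0.08,-0.115,0],[-0.11,-0.159,0],[-0.11,-0.159,0],[-0.11,-0.159,0],[-0.11,-0.159,0]],"turn":[-0.1,-0.2,-0.3,-0.4,-0.5,-0.536,-0.536],"grip":[0.5,0.5,0.5,0.5,0.5,0.5,0.5]}' 20
python3 - <<'E'
from h import *
plan([(.6715,.1343,.08,122)])
im=cams.snapshot('wrist');cv2.imwrite('pics/w2.png',im[:,:,::-1]);m=cams.camera_model('wrist')
for c,a in blobs(im,(105,120,50),(130,255,255),(0,0,640,480),30): print('blue',c,a,ray(m,c,.092).round(4),ray(m,c,.078).round(4))
E
```

```text
time: 7.08
tcp_pos: [0.6726, 0.1351, 0.2005]
tool_rot: [[-0.847, -0.532, -0.0], [-0.532, 0.847, 0.0], [-0.0, 0.0, -1.0]]
contact_force: [0.1, -0.9, 0.3]
width: 0.0436
grasp_force: 0.0
t 7.075 tcp [0.6726 0.1351 0.2005] yaw 122.1 q7 109.5 F [ 0.1 -0.9  0.3] w 0.0436 0.0
[0.001,-0.000,0.120] turn 0.001
blue [435.6, 25.3] 511 [0.4973 0.1227] [0.4915 0.1242]
blue [187.0, 29.0] 526 [ 0.5901 -0.0216] [ 0.5892 -0.0277]
blue [313.8, 234.5] 238 [0.6686 0.1305] [0.6719 0.1325]
```

View pics/w2.png

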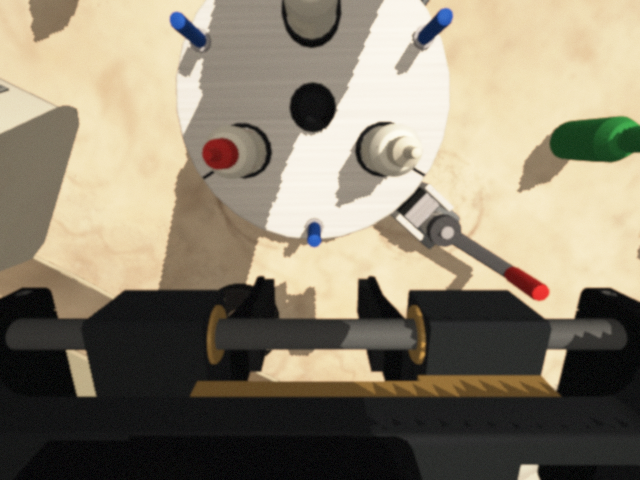

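The view shows the lever fully out, with its knob at (540,292). The post sits between the fingers at (314,234) and the red bottle is at (220,153). I'll check the leaning rod at the back for clearance before lowering.

```bash
python3 - <<'E'
from h import *
a=cams.camera_model('top');b=cams.camera_model('scene')
def P(m): R=m['rotation'].T;K=np.array([[m['fx'],0,m['cx']],[0,m['fy'],m['cy']],[0,0,1]]);return K@np.c_[R,-R@m['eye']]
X=cv2.triangulatePoints(P(a),P(b),np.array([[335.],[65.]]),np.array([[423.],[103.]]));print((X[:3]/X[3]).T, ray(a,(311,150),.02))
E
python3 -m pendant '{"xyz":[[0,0,0.04],[0,0,0.08],[0,0,0.12],[0,0,0.12],[0,0,0.12],[0,0,0.12],[0,0,0.12],[0,0,0.12],[0,0,0.12],[0,0,0.12]],"turn":[0,0,0,0,0,0,0,0,0,0],"grip":[0.5,0.5,0.5,0.5,0,0,0,0,0,0]}' 20
python3 - <<'E'
from h import *
p=r.observe()['tcp_pos'][:2]-SP;print(np.hypot(*p),np.degrees(np.arctan2(p[1],p[0])))
plan([(*(SP+.106*u(32.9-a)),.08,122.1-a) for a in range(8,81,8)])
E
```

```text
[[0.89124917 0.05942208 0.34430387]] [0.81316009 0.12179381]
time: 8.38
tcp_pos: [0.673, 0.1352, 0.0812]
tool_rot: [[-0.846, -0.533, 0.001], [-0.533, 0.846, 0.0], [-0.001, -0.0, -1.0]]
contact_force: [-1.1, 0.5, 5.3]
width: 0.0113
grasp_force: 20.0
0.10712645438076135 32.89544278276833
t 8.375 tcp [0.673  0.1352 0.0812] yaw 122.2 q7 110.1 F [-1.1  0.5  5.3] w 0.0113 20.0
[0.002,-0.015,0.001] turn 0.090
[0.005,-0.029,0.001] turn 0.179
[0.010,-0.043,0.001] turn 0.268
[0.017,-0.056,0.001] turn 0.357
[0.025,-0.068,0.001] turn 0.446
[0.035,-0.079,0.001] turn 0.535
[0.047,-0.088,0.001] turn 0.624
[0.060,-0.096,0.001] turn 0.713
[0.073,-0.102,0.001] turn 0.801
[0.087,-0.105,0.001] turn 0.890
```

```bash
python3 -m pendant '{"xyz":[[0.001,-0.004,0],[0.001,-0.008,0],[0.002,-0.015,0],[0.003,-0.022,0],[0.005,-0.029,0],[0.0075,-0.036,0],[0.010,-0.043,0],[0.0135,-0.050,0],[0.017,-0.056,0],[0.021,-0.062,0],[0.025,-0.068,0],[0.030,-0.074,0],[0.035,-0.079,0],[0.041,-0.084,0],[0.047,-0.088,0],[0.060,-0.096,0],[0.073,-0.102,0],[0.080,-0.104,0],[0.087,-0.105,0],[0.087,-0.105,0]],"turn":[0.02,0.045,0.09,0.134,0.179,0.223,0.268,0.312,0.357,0.4,0.446,0.49,0.535,0.58,0.624,0.713,0.801,0.845,0.89,0.89],"grip":[0,0,0,0,0,0,0,0,0,0,0,0,0,0,0,0,0,0,0,0]}' 20
python3 - <<'E'
from h import *
s=r.observe();p=s['tcp_pos'][:2]-SP;a0=np.degrees(np.arctan2(p[1],p[0]));y=np.degrees(np.arctan2(s['tool_rot'][1,1],s['tool_rot'][0,1]));print(np.hypot(*p),a0)
m=PA-360+60-0+.0; print('target',m)   # post target: red nest at PA, this post is nest+60
plan([(*(SP+.106*u(a0-a)),.08,y-a) for a in (10,20,30,40,50,60,70,a0-m)])
E
```

```text
time: 10.88
tcp_pos: [0.6556, -0.0026, 0.0813]
tool_rot: [[-0.668, 0.744, 0.002], [0.744, 0.668, -0.002], [-0.003, 0.0, -1.0]]
contact_force: [4.4, -4.6, 4.0]
width: 0.0109
grasp_force: 20.0
0.10772873720821738 -47.659411851454706
target -129.5
t 10.875 tcp [ 0.6556 -0.0026  0.0813] yaw 41.9 q7 48.2 F [ 4.4 -4.6  4. ] w 0.0109 20.0
[0.003,-0.018,0.001] turn 0.111
[0.008,-0.036,0.001] turn 0.222
[0.016,-0.053,0.001] turn 0.333
[0.026,-0.068,0.001] turn 0.444
[0.039,-0.081,0.001] turn 0.556
[0.054,-0.092,0.001] turn 0.667
[0.071,-0.100,0.001] turn 0.778
[0.092,-0.106,0.001] turn 0.909
```

```bash
python3 -m pendant '{"xyz":[[0.001,-0.005,0],[0.001,-0.009,0],[0.003,-0.018,0],[0.005,-0.027,0],[0.008,-0.036,0],[0.012,-0.045,0],[0.016,-0.053,0],[0.021,-0.061,0],[0.026,-0.068,0],[0.032,-0.075,0],[0.039,-0.081,0],[0.046,-0.087,0],[0.054,-0.092,0],[0.062,-0.096,0],[0.071,-0.100,0],[0.081,-0.103,0],[0.088,-0.105,0],[0.091,-0.106,0],[0.091,-0.106,0],[0.091,-0.106,0]],"turn":[0.025,0.055,0.111,0.166,0.222,0.277,0.333,0.389,0.444,0.5,0.556,0.61,0.667,0.722,0.778,0.844,0.88,0.909,0.909,0.909],"grip":[0,0,0,0,0,0,0,0,0,0,0,0,0,0,0,0,0,0,0,0]}' 20
python3 - <<'E'
from h import *
s=r.observe();p=s['tcp_pos'][:2]-SP;a0=np.degrees(np.arctan2(p[1],p[0]));print(np.hypot(*p),a0);plan([])
im=cams.snapshot('top');cv2.imwrite('pics/top2.png',im[:,:,::-1]);m=cams.camera_model('top')
for c,a in blobs(im,(170,120,60),(8,255,255),(225,165,385,300)): print('red',c,a,ray(m,c,.078).round(4),ray(m,c,.15).round(4))
for c,a in blobs(im,(105,120,50),(130,255,255),(225,165,385,300)): print('blue',c,a,ray(m,c,.078).round(4))
E
```

```text
time: 13.38
tcp_pos: [0.5155, -0.0044, 0.0811]
tool_rot: [[0.639, 0.769, 0.0], [0.769, -0.639, -0.0], [-0.0, 0.0, -1.0]]
contact_force: [0.4, -2.2, 10.1]
width: 0.0112
grasp_force: 20.0
0.10570976548784124 -129.67713732276178
t 13.375 tcp [ 0.5155 -0.0044  0.0811] yaw -39.7 q7 -31.9 F [ 0.4 -2.2 10.1] w 0.0112 20.0
red [235.4, 211.8] 49 [0.6089 0.3193] [0.5897 0.3058]
red [319.2, 243.4] 49 [0.5264 0.0909] [0.5117 0.0898]
red [315.4, 275.3] 29 [0.4404 0.0989] [0.4304 0.0974]
blue [332.7, 185.6] 18 [0.6882 0.0577]
blue [304.8, 200.2] 40 [0.6453 0.1327]
blue [287.5, 235.0] 18 [0.5476 0.1763]
```

```bash
python3 -m pendant '{"xyz":[[0,0,0],[0,0,0],[0,0,0],[0,0,0],[0,0,-0.04],[0,0,-0.08],[-0.02,-0.03,-0.14],[-0.05,-0.05,-0.2],[-0.05,-0.05,-0.2],[-0.05,-0.05,-0.2],[-0.05,-0.05,-0.2]],"turn":[0,0,0,0,0,0,0,0,0,0,0],"grip":[0.25,0.4,0.5,0.5,0.5,0.5,0.5,0.5,0.5,0.5,0.5]}' 20
python3 - <<'E'
from h import *
plan([])
im=cams.snapshot('wrist');m=cams.camera_model('wrist');cv2.imwrite('pics/w3.png',im[:,:,::-1])
for c,a in blobs(im,(170,120,60),(8,255,255),(0,0,640,480),20): print('red',c,a,ray(m,c,.045).round(4),ray(m,c,.15).round(4))
for c,a in blobs(im,(105,120,50),(130,255,255),(0,0,640,480),30): print('blue',c,a,ray(m,c,.078).round(4))
print('spindle px',proj(m,[*SP,.042]),'tip',proj(m,[*(SP+.124*u(PA)),.045]))
E
```

```text
time: 14.8
tcp_pos: [0.4447, -0.0101, 0.2791]
tool_rot: [[0.638, 0.77, -0.002], [0.77, -0.638, -0.001], [-0.002, -0.001, -1.0]]
contact_force: [0.1, -0.7, 0.2]
width: 0.0432
grasp_force: 0.0
t 14.8 tcp [ 0.4447 -0.0101  0.2791] yaw -39.7 q7 -51.4 F [ 0.1 -0.7  0.2] w 0.0432 0.0
red [305.8, 86.4] 490 [0.5213 0.099 ] [0.514  0.0857]
red [254.7, 134.6] 201 [0.4463 0.0978] [0.4593 0.0849]
red [604.9, 168.1] 33 [ 0.7275 -0.1833] [ 0.6646 -0.1203]
red [594.6, 171.2] 55 [ 0.717 -0.179] [ 0.6569 -0.1172]
red [526.4, 238.4] 488 [ 0.6173 -0.1999] [ 0.5841 -0.1324]
blue [277.0, 3.0] 65 [0.5439 0.165 ]
blue [464.6, 4.1] 126 [0.6752 0.0547]
blue [364.2, 169.1] 113 [ 0.5147 -0.0043]
blue [533.1, 472.2] 46 [ 0.4438 -0.4851]
spindle px [364.14030065  63.51187024] tip [264.60111389 126.04454269]
```

View pics/w3.png

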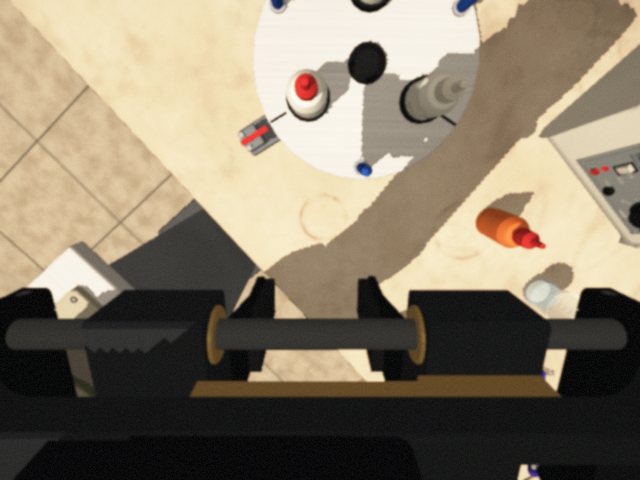

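The red bottle stands at (306,90). Its rim mark at (272–287, 121–112) lies nearly in line with the pointer at (255,134). I'll compare the angles on the plate plane.

```bash
python3 - <<'E'
from h import *
im=cv2.imread('pics/w3.png')[:,:,::-1].copy();m=cams.camera_model('wrist')
g=blobs(im,(0,0,0),(180,255,50),(330,30,400,92),200);l=blobs(im,(0,0,0),(180,255,100),(268,108,288,124),5);print(g,l)
P=blobs(im,(170,120,60),(8,255,255),(235,110,280,160),50)[0][0]
S=ray(m,g[0][0],.042);f=lambda c,z:(lambda d:(np.hypot(*d).round(4),np.degrees(np.arctan2(d[1],d[0])).round(2)))(ray(m,c,z)-S)
print(S,'pointer',f(P,.045),[('line',f(c,.042)) for c,a in l],'post',f((364.2,169.1),.078))
E
```

```text
[([366.7, 62.7], 1139)] []
[0.58553862 0.07588995] pointer (np.float64(0.141), np.float64(171.05)) [] post (np.float64(0.107), np.float64(-131.44))
```

```bash
python3 - <<'E'
from h import *
im=cv2.imread('pics/w3.png')[:,:,::-1].copy();m=cams.camera_model('wrist')
g=cv2.cvtColor(im,cv2.COLOR_RGB2GRAY)[104:130,264:294];print(g[::2,::2])
k=(g<150).astype(np.uint8);n,_,st,c=cv2.connectedComponentsWithStats(k);print(st,c)
for S in(np.array([.5855,.0759]),np.array([.583,.077])):
  for cc in c[1:]:
    d=ray(m,cc+[264,104],.042)-S;print(np.hypot(*d),np.degrees(np.arctan2(d[1],d[0])))
E
```

```text
[[243 242 242 243 242 243 243 242 243 243 242 214  96 194 235]
 [242 242 242 242 242 242 242 241 241 242 241 230 117 112 214]
 [241 242 243 243 242 242 244 242 243 243 241 239 171  62 148]
 [239 242 243 243 242 243 242 243 243 242 239 239 227 124  71]
 [236 243 243 243 244 243 243 243 242 224 169 199 239 209  87]
 [209 238 244 244 243 243 242 233 187 119 130 213 242 240 188]
 [157 221 242 242 242 238 211 138 100 165 230 242 243 243 235]
 [126 170 234 237 230 162  93 152 221 238 243 244 243 243 242]
 [ 85 102 203 201 121 118 190 232 241 243 243 243 242 243 243]
 [ 79  91 152 184 177 226 240 243 243 243 244 243 243 242 243]
 [ 83  81  90 179 237 243 242 243 243 243 243 243 244 244 243]
 [105  90  78 122 222 242 242 243 242 242 243 242 242 242 243]
 [113 106  81  82 155 237 244 244 244 243 244 244 245 245 245]]
[[  0   0  30  26 651]
 [ 24   0   6  11  31]
 [  7   9  15   9  32]
 [  0  13   9  13  66]] [[15.15360983 12.01689708]
 [26.58064516  4.67741935]
 [14.03125    12.875     ]
 [ 2.60606061 20.75757576]]
0.09277646772642466 169.3788727933015
0.10906878556143489 169.6657410720567
0.12432503039480718 170.03489239782232
0.09011868924505977 169.77329539959882
0.1064138979106538 170.00693126461326
0.12167413423986644 170.3413448183839
```

The mark is within about 1.4° of the pointer, roughly 1.7 mm, which is well inside tolerance. Now back to the lever.

```bash
python3 - <<'E'
from h import *
plan([(.6092,.3190,.24,20),(.6092,.3190,.08,20)])
E
```

```text
t 14.85 tcp [ 0.4447 -0.0102  0.279 ] yaw -39.7 q7 -51.4 F [ 0.4  0.3 -0.2] w 0.0432 0.0
[0.359,-0.084,0.038] turn -0.663
[0.359,-0.083,0.198] turn -0.663
```

```bash
python3 -m pendant '{"xyz":[[0.04,-0.01,0],[0.08,-0.02,0],[0.12,-0.03,0],[0.16,-0.04,0.01],[0.21,-0.05,0.01],[0.26,-0.06,0.02],[0.31,-0.07,0.03],[0.359,-0.084,0.038],[0.359,-0.084,0.038],[0.359,-0.084,0.038],[0.359,-0.084,0.06],[0.359,-0.084,0.08]],"turn":[-0.08,-0.16,-0.24,-0.32,-0.4,-0.48,-0.56,-0.663,-0.663,-0.663,-0.663,-0.663],"grip":[0.5,0.5,0.5,0.5,0.5,0.5,0.5,0.5,0.5,0.5,0.5,0.5]}' 15
python3 - <<'E'
from h import *
im=cams.snapshot('wrist');m=cams.camera_model('wrist')
for c,a in blobs(im,(170,120,60),(8,255,255),(0,0,640,480),100): print('red',c,a,ray(m,c,.078).round(4))
plan([(.6092,.3190,.08,20)])
E
```

```text
time: 16.35
tcp_pos: [0.6096, 0.3183, 0.1998]
tool_rot: [[-0.34, 0.94, 0.0], [0.94, 0.34, -0.0], [-0.0, 0.0, -1.0]]
contact_force: [0.3, -0.2, 0.4]
width: 0.0435
grasp_force: 0.0
red [250.9, 19.3] 1117 [0.5093 0.4537]
red [315.3, 237.7] 468 [0.6072 0.3171]
t 16.4 tcp [0.6084 0.3182 0.1966] yaw 19.9 q7 0.4 F [-0.5 -0.8 -2.9] w 0.0436 0.0
[0.001,0.001,0.117] turn -0.001
```

```bash
python3 -m pendant '{"xyz":[[0,0,0.04],[0,0,0.08],[0,0,0.116],[0,0,0.116],[0,0,0.116],[0,0,0.116],[0,0,0.116],[0,0,0.116],[0,0,0.116],[0,0,0.116]],"turn":[0,0,0,0,0,0,0,0,0,0],"grip":[0.5,0.5,0.5,0.5,0,0,0,0,0,0]}' 15
python3 - <<'E'
from h import *
plan([(*(PV+.08*u(PA-a)),.08,60-a/2) for a in (72,64,56,48,40,32,24,16,8,0,-1)])
E
```

```text
time: 17.65
tcp_pos: [0.6092, 0.3197, 0.0854]
tool_rot: [[-0.342, 0.94, -0.001], [0.94, 0.342, 0.0], [0.001, -0.001, -1.0]]
contact_force: [-4.5, -1.6, 5.8]
width: 0.0154
grasp_force: 15.0
t 17.65 tcp [0.6092 0.3197 0.0854] yaw 20.0 q7 2.5 F [-4.5 -1.6  5.8] w 0.0154 15.0
[0.002,-0.011,0.005] turn -0.044
[0.004,-0.022,0.005] turn -0.089
[0.003,-0.033,0.005] turn -0.133
[0.002,-0.044,0.005] turn -0.178
[-0.001,-0.055,0.005] turn -0.222
[-0.006,-0.065,0.005] turn -0.267
[-0.012,-0.074,0.005] turn -0.311
[-0.019,-0.083,0.005] turn -0.356
[-0.028,-0.090,0.005] turn -0.400
[-0.037,-0.096,0.005] turn -0.444
[-0.038,-0.097,0.005] turn -0.450
```

```bash
python3 -m pendant '{"xyz":[[0.002,-0.011,0],[0.004,-0.022,0],[0.004,-0.033,0],[0.002,-0.044,0],[-0.001,-0.055,0],[-0.006,-0.065,0],[-0.012,-0.074,0],[-0.019,-0.083,0],[-0.028,-0.090,0],[-0.037,-0.096,0],[-0.039,-0.098,0],[-0.039,-0.098,0],[-0.039,-0.098,0]],"turn":[-0.044,-0.09,-0.133,-0.178,-0.222,-0.267,-0.311,-0.356,-0.4,-0.444,-0.45,-0.45,-0.45],"grip":[0,0,0,0,0,0,0,0,0,0,0,0,0]}' 15
python3 - <<'E'
from h import *
plan([])
d=r.observe()['tcp_pos'][:2]-PV;print(np.hypot(*d),PA-np.degrees(np.arctan2(d[1],d[0])))
E
```

```text
time: 19.27
tcp_pos: [0.5309, 0.2511, 0.0854]
tool_rot: [[-0.87, 0.493, 0.001], [0.493, 0.87, 0.002], [0.0, 0.002, -1.0]]
contact_force: [-2.5, 4.6, 7.4]
width: 0.0155
grasp_force: 15.0
t 19.275 tcp [0.5309 0.2511 0.0854] yaw 60.5 q7 40.2 F [-2.5  4.6  7.4] w 0.0155 15.0
0.08010572664081275 -0.6257654430920354
```

Locked. Release, lift away and check.

```bash
python3 -m pendant '{"xyz":[[0,0,0],[0,0,0],[0,0,0],[0,0,0],[0,0,-0.04],[0,0,-0.08],[0,0,-0.13],[0.03,0.05,-0.18],[0.06,0.1,-0.2],[0.06,0.15,-0.2],[0.06,0.15,-0.2],[0.06,0.15,-0.2]],"turn":[0,0,0,0,0,0,0,0,0,0,0,0],"grip":[0.5,0.5,0.5,0.5,0.5,0.5,0.5,0.5,0.5,0.5,0.5,0.5]}' 15
python3 - <<'E'
from h import *
im=cams.snapshot('top');m=cams.camera_model('top');cv2.imwrite('pics/top3.png',cv2.resize(im[165:300,225:385,::-1],None,fx=5,fy=4.4))
for c,a in blobs(im,(170,120,60),(8,255,255),(225,165,385,300)): print('red',c,a,ray(m,c,.078).round(4),ray(m,c,.15).round(4))
for c,a in blobs(im,(105,120,50),(130,255,255),(225,165,385,300)): print('blue',c,a,ray(m,c,.078).round(4))
plan([])
E
```

```text
time: 20.78
tcp_pos: [0.5527, 0.4087, 0.2839]
tool_rot: [[-0.87, 0.493, -0.0], [0.493, 0.87, -0.001], [-0.001, -0.001, -1.0]]
contact_force: [0.2, -0.5, 0.2]
width: 0.0435
grasp_force: 0.0
red [259.1, 240.2] 47 [0.5319 0.2516] [0.5168 0.2418]
red [319.1, 243.3] 46 [0.5267 0.0912] [0.512 0.09 ]
red [315.4, 275.4] 28 [0.4402 0.0989] [0.4301 0.0974]
blue [332.7, 185.6] 18 [0.6882 0.0577]
blue [304.9, 200.1] 39 [0.6456 0.1324]
blue [287.4, 235.2] 16 [0.5471 0.1765]
blue [354.1, 248.6] 15 [ 0.5142 -0.0023]
t 20.825 tcp [0.5528 0.4081 0.2847] yaw 60.4 q7 27.8 F [ 0.5 -0.4  0.5] w 0.0434 0.0
```

View pics/top3.png

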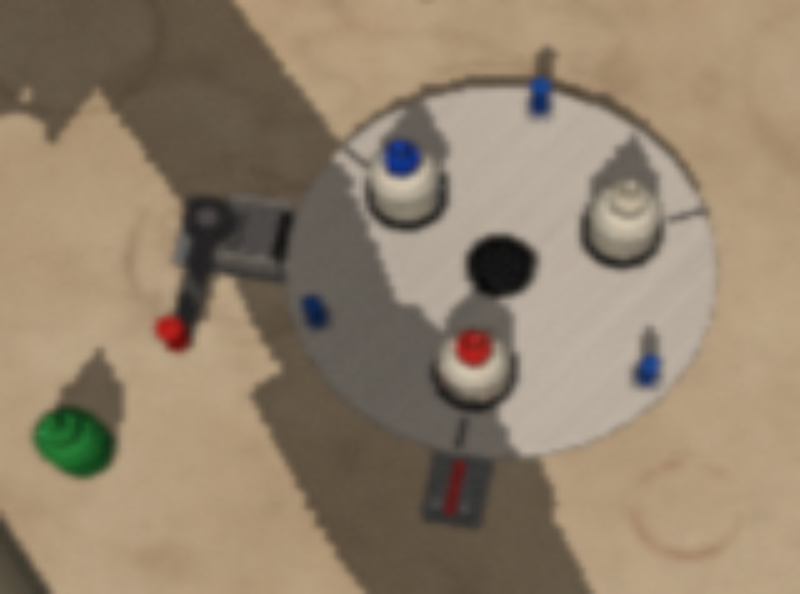

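The rim mark at (461,432) lines up with the pointer at (457,480). The lever is back in its locked position with its knob at (172,332), and all three bottles are upright.

```bash
python3 -c "
from bench import r
print(r.finish_job())"
```

```text
the job is handed in; nothing more can be done
None
```

The job is handed in at about 21 s: the brake was swung out, the red-capped bottle turned to the pointer (about 2 mm off by my measurement), and the lever locked again, with all three bottles standing in their nests; no verdict came back.

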